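# Hang the red peg panel on its two pins and bolt it down

## Task

Hang the small red holed panel on the two upright pins of the rack so that it lies flat on its concrete plinth, and let go of it. Then lock it: lift the yellow-handled bolt out of its parking notch over the bump, slide it across above the panel until it meets its stop, and let it drop fully down into the home notch. Leave the other kitchen things where they are.

Things in the scene. Friction and masses are not known exactly. Their poses are not given: they have to be found in the camera images.
- dock: The rack, fixed. Origin on the table; x points away from its front, y along the bolt's travel, z up. At y 25 to 165 mm is a concrete plinth, x -60 to 60 mm, 50 mm high, with two upright steel pins. At y -180 to 20 mm is the bolt track, on a steel face sloped 35 degrees from level, rising towards +x. Off-slope direction in this frame: (-0.574, 0, 0.819).
- seat (a point): Middle point between the two pins, on top of the plinth, where the centre of the panel's underside goes; axes as the rack's. The pins stand 45 mm either side along y, 10 mm thick, 22 mm tall with tapered tips.
- shelf_edge (a point): Middle of the lower front edge of the rack's red spice shelf, which overhangs the bolt: it reaches 92 mm either side along the rack's y, 132 mm back (+x), 80 mm up, small tins 28 mm higher. Because of it the bolt's handle can only be reached with the tool leaning about 25 to 45 degrees, coming along the off-slope line from the front (-x). Axes as the rack's.
- panel_grip (a point): Centre of the loose red panel's grip, 30 mm above the panel's underside: an upright tab 12 mm thick (x), 50 mm long (y), top 47 mm above the underside, in the middle of the panel. Axes: x across the tab, y along it, z up.
- panel: The red panel, 150 to 310 g; origin at the centre of its underside, axes as panel_grip. A flat plate 100 (x) x 130 (y) x 6 mm with two through holes of 13.5 mm on its y axis, 45 mm either side of the centre. Either way round fits.
- bolt_grip (a point): Point to hold on the bolt's yellow handle, a flat tab 12 mm thick along the rack's y and 26 mm wide up the slope, standing off the slope; the point is on its mid-line, 14 mm below its outer end and 42 mm above the bolt's 12 mm round rod. Axes as the rack's; moves with the bolt.
- bolt_travel (a joint): Bolt's travel along the rack's +y, m; 0 to 8 mm when parked. It moves on only while lifted and takes 2 to 4 N. The blue stop and the home notch before it differ each time: at the stop the travel is 64 to 82 mm, to be found by sliding until the bolt strikes. It can drop at the stop and up to 4 mm before it. At home the rod's end lies over the panel, 4 mm clear.
- bolt_lift (a joint): Bolt's lift along the off-slope direction, m; 0 fully down, 14 mm at most. The bump is 8 mm high and runs all the way to the home notch, so the bolt must stay lifted about 10 to 12 mm while it travels. A spring and its weight pull it down (3 to 6 N): let go over the notch, it drops in by itself.
- tiffin: Bystander, loose: closed green tiffin carrier, three tiers, 120 mm across, 178 mm tall with its bail; origin on its underside (on the table). Not to be moved.
- bowl: Bystander, loose: aluminium bowl, 180 mm across, 70 mm tall; origin on its underside (on the table). Not to be moved.
- jar: Bystander, loose: spice jar, 60 mm across, 100 mm tall; origin on its underside (on the table). Not to be moved.
- cup: Bystander, loose: steel cup, 72 mm across, 85 mm tall; origin on its underside (on the table). Not to be moved.
- spoon: Bystander, loose: wooden spoon lying flat, 240 mm long; origin on its underside (on the table). Not to be moved.
- strainer: Bystander, loose: small strainer lying flat, 96 mm across, 26 mm tall, handle 175 mm out along its y; origin on its underside (on the table). Not to be moved.
Not all that is in view belongs to the job. There is more than one size of the panel; the one meant has the size given above.

How it is judged:
On the way, in this order (a step that is already met when the one before it is completed fails the run):
1. the panel is hung flat on both pins and let go, the bolt still parked (horizontal distance between panel_grip and seat below 0.005 m and z of panel_grip in the frame of seat between 0.026 and 0.034 m and angle between the x axis of panel_grip and the x axis of seat, either way round below 0.08 rad and angle between panel_grip's own z axis and vertical below 0.06 rad and contact force between the fingers and panel below 0.3 N and value of joint bolt_travel below 0.02 m), for 0.2 s.
2. the bolt is lifted over the bump and on its way (value of joint bolt_lift above 0.006 m and value of joint bolt_travel above 0.025 m), for 0.05 s.
At the end, for the whole second after the job is handed in: The panel lies flat on the plinth with both pins through its holes (centre within 5 mm of the middle of the pins, lined up within 0.08 rad, height within 4 mm, at rest), and the bolt is more than 55 mm along and down in its home notch (lift under 3 mm) (horizontal distance between panel_grip and seat below 0.005 m and z of panel_grip in the frame of seat between 0.026 and 0.034 m and angle between the x axis of panel_grip and the x axis of seat, either way round below 0.08 rad and angle between panel_grip's own z axis and vertical below 0.06 rad and value of joint bolt_travel above 0.055 m and value of joint bolt_lift below 0.003 m and linear speed of panel below 0.02 m/s); the robot touches nothing.
It fails at once if a bystander is shifted by more than 30 mm (distance of any of tiffin, bowl, jar, cup, spoon, strainer from where it was at the start of the episode above 0.03 m).
It also fails if it takes over 51 s, if anything falls off the work surface, if the arm or the gripper's body presses on something with over 40 N, if the wrist force passes 120 N, or if a joint passes its speed limit or range.

## Robot

A 7-joint arm with a two-finger parallel gripper is mounted at the origin on the work surface. World frame = base frame: x ahead of the robot, y to its left, z up, the work surface at z = 0. Lengths are in m, angles in rad, forces in N, time in s.
With the tool pointing down it reaches from about 0.4 to 0.925 m from the base axis. Payload 5.6 kg.
Tool frame: the origin (TCP) lies on the centre line of the jaws, within the pads' length; the fingertips stand 17 mm ahead of it and the grasp point (between the pads) lies 2 mm behind it; z points along the fingers, y is the line along which they close (so a half turn about z gives the same grasp; the last joint's range is limited). The gripper opens to 85 mm and grips with 20 to 120 N. Pads are 22 mm wide; open, the fingers measure 114 mm over their backs; the gripper's body (76 mm by 85 mm) begins 54 mm behind the grasp point. The pads swing forward as they close: fully open they stand 13 mm farther back than shut.
Start: joints at [1.2, 0.468, -0.012, 1.603, 0.006, 1.071, -0.056], TCP at [0.209, -0.615, 0.248] pointing down, gripper open.
Joint ranges: [-2.53, 2.53], [-0.31, 2.02], [-1.57, 1.55], [0.28, 2.44], [-1.29, 4.43], [0.15, 1.84], [-2.92, 2.92]. Speed limits (rad/s): [2.57, 2.57, 3.14, 3.14, 3.14, 3.14, 3.14].

## Interface

Orientations are given as a 3x3 rotation matrix whose columns are the frame's x, y, z axes.
In Python, from bench import readout, imaging, sign_off gives the robot as it stands.
- The arm moves only by the tool drive_tool, never from a script. Its argument "series" is a list of rows, each a list of 6 numbers: the shift along the tool's x, y, z in mm, then the turn, a rotation vector about the tool's x, y, z in rad. A call has exactly 5 rows; each row is the pose to reach, as a shift and turn from the pose commanded when the call began, along the tool's axes at that moment; what a row does not reach only later rows make up. A row lasts 1/10 s, in which the tool goes at most 50 mm and 8.59 degrees, less where a joint would pass 70% of its speed; a pose out of reach is approached as far as the arm can. A call with a gripper value outside its range is refused whole. "gripper" is the gripper command: -1 is shut, 1 is fully open, values between are in proportion, set as the call begins (left out, the last holds). The fingers move at their own pace and stop on an object; "grip_force" is the grip in N (left out, the last holds). Time passes only in rows, so rows that repeat a pose let the fingers close, or fill a call up. It gives the time, the measured TCP pose, the force, the opening and the grip force at its end, in the units of the state.
- readout.read_state(): the state, without advancing time (a new reading comes with each control period).
- imaging.capture(name): name is "scene" or "top" or "wrist"; returns the picture (480x640x3 uint8, blue, green, red); there is no depth.
- imaging.camera_params(name): a dict with "fovy" (degrees; the focal length in pixels is half the picture's height over the tangent of half this angle, whatever the lens; pixels are square), "cx", "cy" (the principal point, pixels), "world_from_camera" (4x4, takes a point from camera to world coordinates). Camera axes: x right, y down, z forward; pixel columns grow to the right and rows downward; lengths in m; the calibration is good to about 2 mm. A picture is of the moment at which its call begins: read the wrist's pose just before it. camera_params takes no time and is no camera call; for the wrist camera it gives the pose at the moment of the call.
- sign_off(): hands the job in; it is judged then, once.
The state is a dict: "time_s": time; "q": joint angles; "dq": joint speeds; "tau": joint torques, N m; "tcp_pos": TCP position; "tool_rot": TCP orientation; "wrist_force": force on the tool from outside, world axes, zero at the start; "torque": the same for the moment, N m; "gripper_width": opening from 0.0 (shut) to 1.0 (fully open); "grasp_force": force on a finger pad.
Only numpy, scipy, OpenCV 4.12 (cv2) and the standard library are available. Lean on these libraries where they do the work, as an engineer would, in place of code of your own. Each camera call takes 0.05 s, during which the arm holds its last target. There are 200 camera calls.

## Working session

There is one attempt and no reset: what is moved stays moved. The work goes in short steps, Python scripts to look and compute and a tool call to move; the robot and the scene stay as the last step left them, time stands still between calls to the robot, and variables do not carry over. Pictures are saved under pics/ and viewed, at most 10 in all, crops included, and the job is handed in when it is done.

Besides the shell and the picture viewer there is one more tool, called after ">>>" as a command line: name --pt "numbers of a row" for each row, then --argument value for the rest. drive_tool: Moves the arm, as the interface text tells. Its arguments: {"type":"object","properties":{"series":{"type":"array","items":{"type":"array","items":{"type":"number"}}},"gripper":{"type":"number"},"grip_force":{"type":"number"}},"required":["series"]}

```bash
mkdir -p pics; ls; python3 - <<'E'
from bench import readout, imaging
import cv2,numpy as np
np.set_printoptions(precision=4,suppress=True)
s=readout.read_state();print(s)
for n in("scene","top"):
    im=imaging.capture(n);cv2.imwrite(f"pics/{n}0.png",im);print(n,imaging.camera_params(n))
E
```

```text
pics
{'time_s': 0.0, 'q': array([ 1.2   ,  0.4684, -0.0116,  1.6036,  0.006 ,  1.0714, -0.0563]), 'dq': array([ 0.0001, -0.    ,  0.001 ,  0.    , -0.0005,  0.0012,  0.0007]), 'tau': array([ -0.0002, -53.2384,   0.0217, -25.1304,   0.0115,   0.0078,
        -0.    ]), 'tcp_pos': array([ 0.209 , -0.6149,  0.2473]), 'tool_rot': array([[ 0.9468,  0.3219, -0.0007],
       [ 0.3219, -0.9468,  0.0017],
       [-0.0001, -0.0018, -1.    ]]), 'wrist_force': array([-0.0447,  0.1716, -0.5165]), 'torque': array([ 0.0309, -0.0349, -0.0158]), 'grasp_force': 0.0, 'gripper_width': 0.9978622516620603}
scene {'fovy': 54.273058107536635, 'cx': 326.4954807314293, 'cy': 245.77639809301363, 'world_from_camera': array([[-0.1852,  0.8492, -0.4946,  1.2327],
       [ 0.9826,  0.1666, -0.0818,  0.1499],
       [ 0.0129, -0.5012, -0.8653,  1.4587],
       [ 0.    ,  0.    ,  0.    ,  1.    ]])}
top {'fovy': 51.25448925288782, 'cx': 314.53214111107314, 'cy': 245.9875957561179, 'world_from_camera': array([[ 0.0412, -0.9751,  0.2181,  0.1794],
       [-0.9992, -0.0402,  0.009 ,  0.0367],
       [ 0.    , -0.2183, -0.9759,  1.4374],
       [ 0.    ,  0.    ,  0.    ,  1.    ]])}
```

View pics/scene0.png

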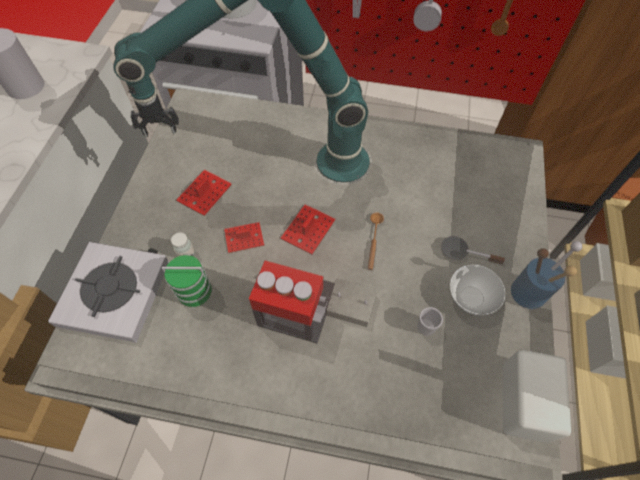

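View pics/top0.png

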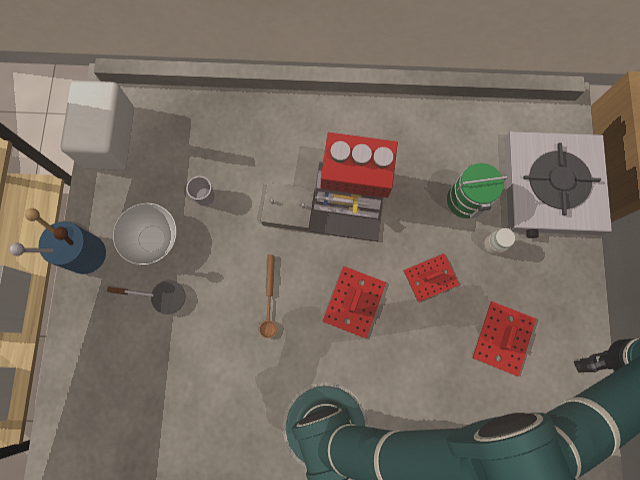

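The top view shows the rack (plinth at about (288,208), shelf at (360,160)) and three red panels at (356,302), (432,278) and (505,339). I'll measure the panels and enlarge the rack.

```bash
cat > h.py <<'E'
import cv2,numpy as np
from bench import readout, imaging
np.set_printoptions(precision=4,suppress=True)
def K(p):
    f=240/np.tan(np.radians(p["fovy"])/2); return f,p["cx"],p["cy"],np.array(p["world_from_camera"])
def ray(p,uv):
    f,cx,cy,T=K(p); uv=np.atleast_2d(uv).astype(float)
    d=np.c_[(uv[:,0]-cx)/f,(uv[:,1]-cy)/f,np.ones(len(uv))]@T[:3,:3].T
    return T[:3,3],d
def onz(p,uv,z):
    o,d=ray(p,uv); return o+d*((z-o[2])/d[:,2])[:,None]
def proj(p,X):
    f,cx,cy,T=K(p); c=(np.atleast_2d(X)-T[:3,3])@T[:3,:3]
    return np.c_[cx+f*c[:,0]/c[:,2],cy+f*c[:,1]/c[:,2]]
def tri(p1,a,p2,b):
    o1,d1=ray(p1,a);o2,d2=ray(p2,b);d1=d1[0];d2=d2[0]
    s=np.linalg.lstsq(np.c_[d1,-d2],o2-o1,rcond=None)[0]
    A=o1+s[0]*d1;B=o2+s[1]*d2
    return (A+B)/2,np.linalg.norm(A-B)
def red(im):
    h=cv2.cvtColor(im,cv2.COLOR_BGR2HSV)
    return cv2.morphologyEx(((((h[...,0]<8)|(h[...,0]>172))&(h[...,1]>150)&(h[...,2]>60))*255).astype(np.uint8),cv2.MORPH_CLOSE,np.ones((5,5)))
E
python3 - <<'E'
from h import *
for n in("top","scene"):
    im=cv2.imread(f"pics/{n}0.png");p=imaging.camera_params(n)
    cs,_=cv2.findContours(red(im),cv2.RETR_EXTERNAL,cv2.CHAIN_APPROX_NONE)
    for c in cs:
        if cv2.contourArea(c)<400: continue
        w=onz(p,c[:,0],0.006)[:,:2]
        r=cv2.minAreaRect((w*1000).astype(np.float32)); print(n,c[:,0].mean(0),r)
im=cv2.imread("pics/top0.png");cv2.imwrite("pics/c1.png",cv2.resize(im[120:250,250:410],None,fx=4.6,fy=4.6,interpolation=cv2.INTER_CUBIC))
E
```

```text
top [504.195 338.415] ((256.69769287109375, -494.4278869628906), (133.41976928710938, 170.1861572265625), 70.34703063964844)
top [354.1606 301.7358] ((342.2706298828125, -70.29864501953125), (131.12367248535156, 170.50047302246094), 70.99439239501953)
top [430.8865 277.1986] ((421.4009704589844, -290.0803527832031), (98.98870849609375, 130.7864990234375), 25.13856315612793)
top [355.8333 167.191 ] ((759.8084106445312, -73.17704010009766), (216.88522338867188, 182.16929626464844), 84.0818862915039)
scene [287.8012 290.3609] ((604.8967895507812, -88.91387176513672), (225.4391326904297, 181.30368041992188), 84.13763427734375)
scene [243.3964 237.009 ] ((422.2769775390625, -288.82122802734375), (97.78236389160156, 126.3078384399414), 24.774303436279297)
scene [307.7419 228.8226] ((341.7890930175781, -68.5781478881836), (130.19224548339844, 169.5474853515625), 71.26512145996094)
scene [203.6018 192.1416] ((257.5089111328125, -492.5068664550781), (132.54151916503906, 169.37054443359375), 70.54611206054688)
scene [445.5558  34.961 ] ((-792.8131713867188, 427.24200439453125), (756.6075439453125, 1453.531494140625), 11.84852123260498)
scene [52.7208 15.4868] ((-595.3885498046875, -1568.6217041015625), (323.4427795410156, 569.8515625), 11.84852123260498)
```

View pics/c1.png

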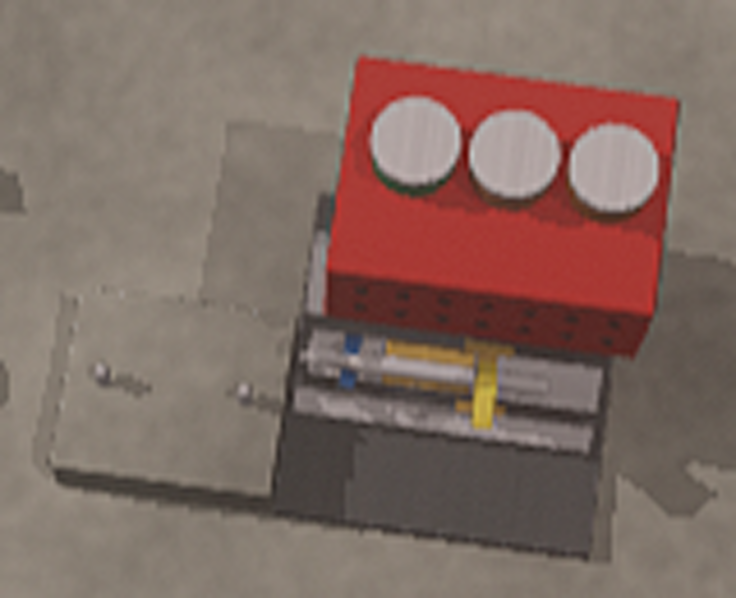

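The crop shows pin tips at about (101,370) and (245,390), which is full-image (272.0,200.5) and (303.3,204.8). The yellow handle is at (485,390) and the blue stop at (350,360). The small panel (99x131 mm) is the middle one.

```bash
python3 - <<'E'
from h import *
p=imaging.camera_params("top");ps=imaging.camera_params("scene")
P=onz(p,[[272,200.5],[303.3,204.8]],0.072);print(P)
d=P[0]-P[1];print(np.linalg.norm(d),"y-dir deg",np.degrees(np.arctan2(d[1],d[0])))
print("pred in scene",proj(ps,P))
s=readout.read_state();w=imaging.camera_params("wrist");T=np.array(w["world_from_camera"])
R=s["tool_rot"];print("cam in tool",R.T@(T[:3,3]-s["tcp_pos"]),"\n",R.T@T[:3,:3],w["fovy"],w["cx"],w["cy"])
im=cv2.imread("pics/scene0.png");cv2.imwrite("pics/c2.png",cv2.resize(im[255:345,240:385],None,fx=5,fy=5,interpolation=cv2.INTER_CUBIC))
E
```

```text
[[0.6125 0.176  0.072 ]
 [0.6034 0.0861 0.072 ]]
0.09032430345217678 y-dir deg 84.20387878183658
pred in scene [[364.6494 299.5212]
 [337.603  292.0843]]
cam in tool [ 0.0809 -0.0013 -0.1255] 
 [[-0.0004 -0.9491 -0.3149]
 [ 1.     -0.0004 -0.0002]
 [ 0.0001 -0.3149  0.9491]] 67.87280129216101 321.3756348102051 239.6854490634989
```

View pics/c2.png

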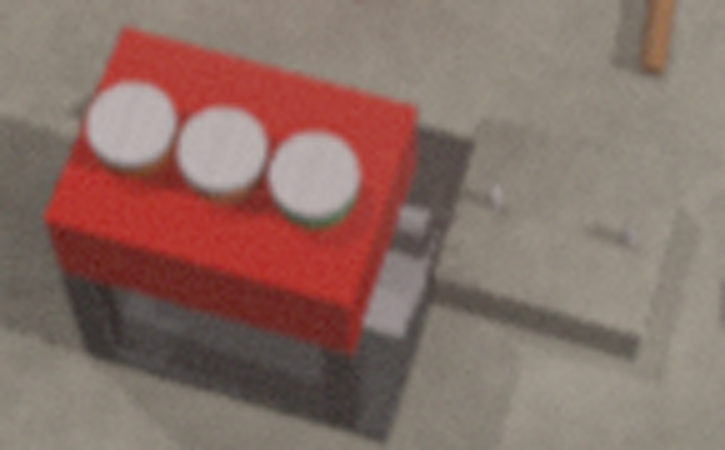

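The scene view shows pins at (339.4,293.6) and (365.8,302.2), roughly agreeing with the top view. Seat ≈ (0.608, 0.131), yaw about -5.8°. I'll go for a wrist look at the rack.

```bash
cat >> h.py <<'E'
from scipy.spatial.transform import Rotation as Ro, Slerp
def frame(xdeg):  # tool down, tool x at this world angle
    a=np.radians(xdeg);x=np.array([np.cos(a),np.sin(a),0]);z=np.array([0,0,-1.]);return np.c_[x,np.cross(z,x),z]
def plan(p,R,p0=None,R0=None):
    s=readout.read_state();p0=s["tcp_pos"] if p0 is None else p0;R0=s["tool_rot"] if R0 is None else R0
    p=np.array(p,float);ang=np.linalg.norm(Ro.from_matrix(R0.T@R).as_rotvec())
    n=max(1,int(np.ceil(max(np.linalg.norm(p-p0)/.24,ang/.7))))
    sl=Slerp([0,1],Ro.from_matrix([R0,R]));a,A=p0,R0
    for k in range(1,n+1):
        b=p0+(p-p0)*k/n;B=sl(k/n).as_matrix()
        print("call",k,np.round(A.T@(b-a)*1000,1),np.round(Ro.from_matrix(A.T@B).as_rotvec(),3));a,A=b,B
E
python3 - <<'E'
from h import *
plan([.52,.10,.33],frame(100))
p=imaging.camera_params("top");ps=imaging.camera_params("scene")
print("tin top",tri(p,[340.2,150.4],ps,[303,290.5]))
E
```

```text
call 1 [ 131.1 -144.2  -20.4] [-0.    -0.    -0.354]
call 2 [173.  -89.8 -20.5] [-0.    -0.    -0.354]
call 3 [193.4 -24.1 -20.6] [-0.    -0.    -0.354]
call 4 [189.8  44.5 -20.6] [-0.    -0.    -0.354]
tin top (array([ 0.697 , -0.0051,  0.2473]), np.float64(0.004580289134849203))
```

>>> drive_tool --pt "26 -29 -4 0 0 -0.07" --pt "52 -58 -8 0 0 -0.14" --pt "79 -86 -12 0 0 -0.21" --pt "105 -115 -16 0 0 -0.28" --pt "131 -144 -20 0 0 -0.354" --gripper 1

```text
time_s: 0.6
tcp_pos: [0.2872, -0.4352, 0.2681]
tool_rot: [[0.775, 0.632, -0.0], [0.632, -0.775, 0.0], [-0.0, -0.001, -1.0]]
wrist_force: [-1.0, 0.3, 0.4]
gripper_width: 1.004
grasp_force: 0.0
```

>>> drive_tool --pt "35 -18 -4 0 0 -0.07" --pt "69 -36 -8 0 0 -0.14" --pt "104 -54 -12 0 0 -0.21" --pt "138 -72 -16 0 0 -0.28" --pt "173 -90 -20 0 0 -0.354"

```text
time_s: 1.1
tcp_pos: [0.3646, -0.2564, 0.2883]
tool_rot: [[0.508, 0.862, -0.0], [0.862, -0.508, -0.0], [-0.0, -0.0, -1.0]]
wrist_force: [1.0, -0.2, -0.2]
gripper_width: 1.001
grasp_force: 0.0
```

>>> drive_tool --pt "39 -5 -4 0 0 -0.07" --pt "77 -10 -8 0 0 -0.14" --pt "116 -14 -12 0 0 -0.21" --pt "155 -19 -16 0 0 -0.28" --pt "193 -24 -20 0 0 -0.354"

```text
time_s: 1.6
tcp_pos: [0.4425, -0.0782, 0.3084]
tool_rot: [[0.177, 0.984, -0.0], [0.984, -0.177, -0.0], [-0.0, -0.0, -1.0]]
wrist_force: [1.7, -0.1, -0.4]
gripper_width: 1.001
grasp_force: 0.0
```

>>> drive_tool --pt "38 9 -4 0 0 -0.07" --pt "76 18 -8 0 0 -0.14" --pt "114 27 -12 0 0 -0.21" --pt "152 36 -16 0 0 -0.28" --pt "190 44 -20 0 0 -0.354"

```text
time_s: 2.1
tcp_pos: [0.5201, 0.1004, 0.3282]
tool_rot: [[-0.174, 0.985, -0.0], [0.985, 0.174, -0.0], [-0.0, -0.0, -1.0]]
wrist_force: [0.9, -0.6, 0.2]
gripper_width: 1.0
grasp_force: 0.0
```

```bash
python3 - <<'E'
from h import *
import json
s=readout.read_state();p=imaging.camera_params("wrist");im=imaging.capture("wrist")
cv2.imwrite("pics/w1.png",im);print(s["time_s"],s["tcp_pos"],s["tool_rot"],s["q"]);np.save("w1.npy",p,allow_pickle=True)
print(p["world_from_camera"])
E
```

```text
2.1 [0.5201 0.1004 0.3282] [[-0.1745  0.9847 -0.0003]
 [ 0.9847  0.1745 -0.0003]
 [-0.0002 -0.0003 -1.    ]] [ 0.3425  0.2703 -0.7091  1.7669  0.1898  1.1744 -0.2471]
[[ 0.9847  0.1653  0.0548  0.5055]
 [ 0.1741 -0.9345 -0.3105  0.1814]
 [-0.0001  0.3153 -0.949   0.4537]
 [ 0.      0.      0.      1.    ]]
```

View pics/w1.png

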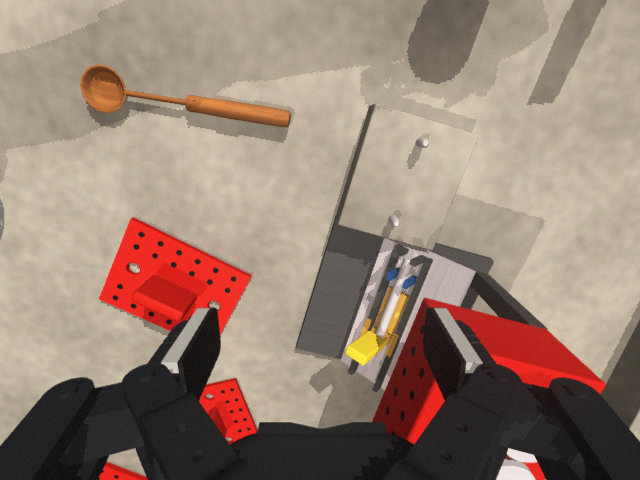

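Wrist view: pin tips near (423,142) and (394,220), the handle's outer end face near (366,346), blue stop at about (400,280), and the target panel partly visible at (225,405).

```bash
python3 - <<'E'
from h import *
p=np.load("w1.npy",allow_pickle=True).item();im=cv2.imread("pics/w1.png")
g=cv2.cvtColor(im,cv2.COLOR_BGR2GRAY)
for u,v in((423,142),(394,220)):
    a=im[v-10:v+11,u-10:u+11].astype(int); sat=a.max(2)-a.min(2); m=(sat<14)&(a.sum(2)>330)
    n,l,st,ce=cv2.connectedComponentsWithStats(m.astype(np.uint8)); k=1+st[1:,4].argmax()
    c=ce[k]+[u-10,v-10];print(c,st[k],onz(p,c,.070))
h=cv2.cvtColor(im,cv2.COLOR_BGR2HSV)
m=((abs(h[...,0].astype(int)-28)<5)&(h[...,1]>150)).astype(np.uint8)
for th in(130,200):
    mm=m*(h[...,2]>th);n,l,st,ce=cv2.connectedComponentsWithStats(mm);k=1+st[1:,4].argmax();print(th,st[k],ce[k])
c1=im[190:390,300:460];cv2.imwrite("pics/c3.png",cv2.resize(np.vstack([c1]),None,fx=3,fy=3,interpolation=cv2.INTER_CUBIC))
E
```

```text
[425.3636 142.7273] [11  9  4  4 11] [[0.6156 0.1793 0.07  ]]
[396.2 223.5] [11 12  3  4 10] [[0.6066 0.0892 0.07  ]]
130 [346 331  33  34 671] [363.1565 347.8808]
200 [346 331  33  34 671] [363.1565 347.8808]
```

View pics/c3.png

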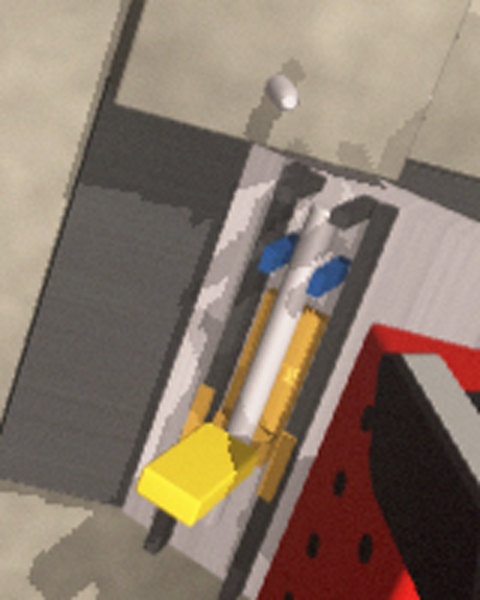

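The crop shows a pin with base about (272,80) and tip about (294,103) in crop pixels, and the yellow handle at (140–250,425–525). I'll refine the seat from pin tips, bases and plinth corners, then measure the panel with the wrist camera.

```bash
python3 - <<'E'
from h import *
p=np.load("w1.npy",allow_pickle=True).item()
pt=imaging.camera_params("top");ps=imaging.camera_params("scene")
c=onz(p,[[372.5,104],[338.5,225],[476,133],[432,250]],.05);print("corners",c,c.mean(0), np.linalg.norm(c[0]-c[1]),np.linalg.norm(c[0]-c[2]))
print("tip",onz(p,[397.7,224.3],.071),"base",onz(p,[391.3,217],.05))
print("scene",onz(ps,[[365.8,302.2],[339.4,293.6]],.068).mean(0),"top",onz(pt,[[272,200.5],[303.3,204.8]],.07).mean(0))
for a,b in(([272,200.5],[365.8,302.2]),([303.3,204.8],[339.4,293.6])): print(tri(pt,a,ps,b))
for a,b in(([425.4,142.7],[272,200.5]),([396.2,223.5],[303.3,204.8])): print(tri(p,a,pt,b))
plan([.42,-.29,.20],frame(115))
E
```

```text
corners [[0.5557 0.2079 0.05  ]
 [0.5455 0.0708 0.05  ]
 [0.6727 0.1986 0.05  ]
 [0.6623 0.0597 0.05  ]] [0.609  0.1342 0.05  ] 0.13745228655901653 0.1173563364495277
tip [[0.6082 0.0888 0.071 ]] base [[0.6044 0.0911 0.05  ]]
scene [0.6125 0.1368 0.068 ] top [0.6086 0.1312 0.07  ]
(array([0.6161, 0.1792, 0.0602]), np.float64(0.0040461516600785764))
(array([0.605 , 0.0894, 0.0657]), np.float64(0.006178266300228005))
(array([0.6243, 0.1794, 0.0373]), np.float64(0.0014901459521022222))
(array([0.6088, 0.0865, 0.0579]), np.float64(0.0019694781036808454))
call 1 [-186.4  -86.8   63.3] [ 0.002 -0.002 -0.125]
call 2 [-173.9 -109.2   63.9] [ 0.002 -0.002 -0.125]
```

>>> drive_tool --pt "-37 -17 13 0 0 -0.025" --pt "-75 -35 25 0 0 -0.05" --pt "-112 -52 38 0 0 -0.075" --pt "-149 -70 51 0 0 -0.1" --pt "-186 -87 63 0 0 -0.125"

```text
time_s: 2.65
tcp_pos: [0.4649, -0.1006, 0.2645]
tool_rot: [[-0.294, 0.956, -0.001], [0.956, 0.294, -0.0], [-0.0, -0.001, -1.0]]
wrist_force: [-0.7, -0.4, 0.1]
gripper_width: 0.997
grasp_force: 0.0
```

>>> drive_tool --pt "-35 -22 13 0 0 -0.03" --pt "-70 -44 26 0 0 -0.06" --pt "-105 -66 39 0 0 -0.09" --pt "-140 -88 51 0 0 -0.11" --pt "-174 -109 64 0 0 -0.125"

```text
time_s: 3.15
tcp_pos: [0.4119, -0.2991, 0.2007]
tool_rot: [[-0.41, 0.912, -0.0], [0.912, 0.41, -0.0], [-0.0, -0.0, -1.0]]
wrist_force: [0.7, 0.0, 0.2]
gripper_width: 1.0
grasp_force: 0.0
```

```bash
python3 - <<'E'
from h import *
s=readout.read_state();p=imaging.camera_params("wrist");im=imaging.capture("wrist")
cv2.imwrite("pics/w2.png",im);print(s["time_s"],s["tcp_pos"]);np.save("w2.npy",p,allow_pickle=True)
E
```

```text
3.15 [ 0.4119 -0.2991  0.2007]
```

View pics/w2.png

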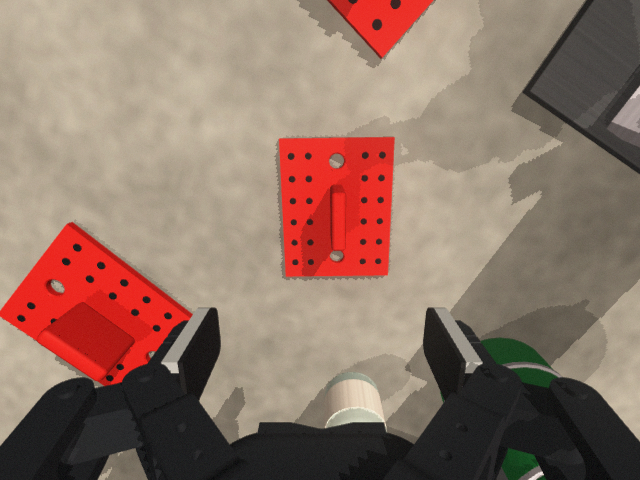

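The wrist view shows the small panel fully, with corners about (278,138), (395,137), (388,277), (286,279) and holes near (337,161) and (337,257). The jar is at (355,400) and the tiffin at (515,370).

```bash
python3 - <<'E'
from h import *
p=np.load("w2.npy",allow_pickle=True).item();im=cv2.imread("pics/w2.png");pt=imaging.camera_params("top")
m=red(im);cs,_=cv2.findContours(m,cv2.RETR_EXTERNAL,cv2.CHAIN_APPROX_NONE)
c=[c for c in cs if cv2.pointPolygonTest(c,(315,220),False)>0][0]
r=cv2.minAreaRect((onz(p,c[:,0],.006)[:,:2]*1000).astype(np.float32));print(r)
H=[]
for u,v in((337,161),(337,257)):
    a=im[v-11:v+12,u-11:u+12].astype(int);mm=(((a[...,2]-a[...,1])<70)&(a.sum(2)>150)).astype(np.uint8)
    n,l,st,ce=cv2.connectedComponentsWithStats(mm);k=1+st[1:,4].argmax();q=ce[k]+[u-11,v-11];H.append(onz(p,q,.006)[0]);print(q,st[k],H[-1])
d=H[0]-H[1];print(np.linalg.norm(d),np.degrees(np.arctan2(d[1],d[0])),(H[0]+H[1])/2)
# jar/tiffin from top view: base-ish
print("jar",onz(pt,[503,237],.1),"tiffin",onz(pt,[482,180],.17))
E
```

```text
((422.6869812011719, -289.6900939941406), (100.15678405761719, 130.20506286621094), 24.999671936035156)
[336.2143 160.4762] [  3   4  15  14 168] [ 0.4035 -0.2486  0.006 ]
[336.211  255.3945] [  4   5  13  10 109] [ 0.4412 -0.3297  0.006 ]
0.08944120322348842 114.9541102871279 [ 0.4223 -0.2892  0.006 ]
jar [[ 0.525  -0.4679  0.1   ]] tiffin [[ 0.6618 -0.3918  0.17  ]]
```

```bash
python3 - <<'E'
from h import *
plan([.4225,-.2893,.028],frame(115))
E
```

```text
call 1 [  9.3  20.5 170.3] [-0.004 -0.    -0.022]
```

>>> drive_tool --pt "5 10 20 0 0 -0.01" --pt "9 20 65 -0.002 0 -0.022" --pt "9 20 110 -0.004 0 -0.022" --pt "9 20 150 -0.004 0 -0.022" --pt "9 20 170 -0.004 0 -0.022" --gripper 0

```text
time_s: 3.7
tcp_pos: [0.4253, -0.2796, 0.0279]
tool_rot: [[-0.43, 0.903, -0.001], [0.903, 0.43, 0.005], [0.005, 0.001, -1.0]]
wrist_force: [-0.2, -0.8, 0.1]
gripper_width: 0.498
grasp_force: 0.0
```

>>> drive_tool --pt "0 0 0 0 0 0" --pt "0 0 0 0 0 0" --pt "0 0 0 0 0 0" --pt "0 0 0 0 0 0" --pt "0 0 0 0 0 0" --gripper -1 --grip_force 40

```text
time_s: 4.2
tcp_pos: [0.428, -0.2814, 0.0323]
tool_rot: [[-0.43, 0.903, 0.005], [0.903, 0.43, 0.0], [-0.002, 0.005, -1.0]]
wrist_force: [0.8, 0.5, -1.8]
gripper_width: 0.134
grasp_force: 43.0
```

```bash
python3 - <<'E'
from h import *
for i in range(3):
    s=readout.read_state();print(s["time_s"],s["tcp_pos"],s["wrist_force"],s["gripper_width"]); 
    im=imaging.capture("wrist")
cv2.imwrite("pics/w3.png",im);np.save("w3.npy",imaging.camera_params("wrist"),allow_pickle=True)
m=red(im);p=imaging.camera_params("wrist")
cs,_=cv2.findContours(m,cv2.RETR_EXTERNAL,cv2.CHAIN_APPROX_NONE)
for c in cs:
    if cv2.contourArea(c)>500:
        print(cv2.contourArea(c),cv2.boundingRect(c),cv2.approxPolyDP(c,6,True)[:,0].tolist())
E
```

```text
4.2 [ 0.428  -0.2814  0.0323] [ 0.8143  0.4959 -1.8471] 0.1336545433755412
4.25 [ 0.4278 -0.2813  0.0321] [-0.2526 -0.4677 -3.0851] 0.13530914341116004
4.3 [ 0.4278 -0.2812  0.032 ] [ 0.0794 -0.3572 -1.1469] 0.13466704950388303
787.5 (0, 439, 37, 41) [[0, 439], [0, 474], [8, 479], [36, 461]]
35828.0 (204, 181, 235, 244) [[205, 182], [221, 347], [238, 357], [259, 351], [275, 309], [294, 291], [306, 292], [307, 378], [298, 423], [344, 424], [336, 293], [349, 291], [368, 309], [385, 352], [405, 357], [421, 347], [438, 183]]
```

View pics/w3.png

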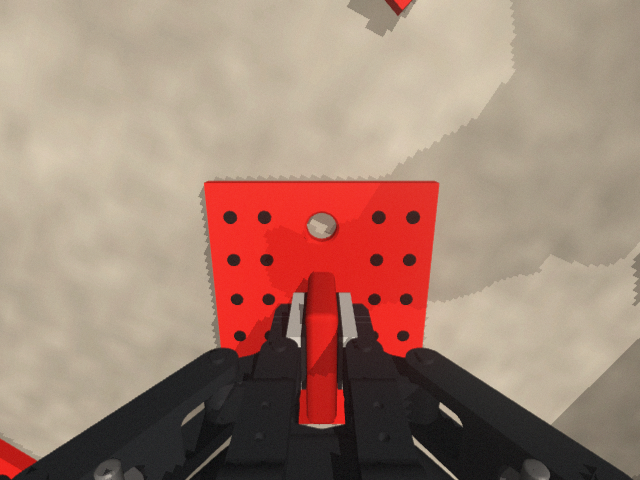

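The grasp is centred: the tab sits between the pads at (322,345) and the visible hole is at (322,226). I'll compute the panel's offset from the TCP along tool x.

```bash
python3 - <<'E'
from h import *
p=np.load("w3.npy",allow_pickle=True).item();im=cv2.imread("pics/w3.png");s=readout.read_state()
R,t=s["tool_rot"],s["tcp_pos"]
q=onz(p,[[322,226],[205,182],[438,183]],.006);print(q);L=(q-t)@R;print("in tool",L*1000)
print(s["tcp_pos"],R)
# height check: front edge length must be 100 mm
print(np.linalg.norm(q[1]-q[2]))
T=p["world_from_camera"];print("cam in tool",R.T@(T[:3,3]-t))
plan(t+[0,0,.14],R)
th=np.radians(-5.3)
plan([.610,.134,.18],frame(90-5.3),t+[0,0,.14],R)
E
```

```text
[[ 0.4117 -0.2464  0.006 ]
 [ 0.3586 -0.2501  0.006 ]
 [ 0.4481 -0.2081  0.006 ]]
in tool [[ 38.3751   0.3638  25.7873]
 [ 57.864  -49.2051  25.5486]
 [ 57.3216  49.6995  25.9844]]
[ 0.4278 -0.2812  0.0318] [[-0.4302  0.9027  0.0044]
 [ 0.9027  0.4302  0.0009]
 [-0.0011  0.0044 -1.    ]]
0.09890701465828353
cam in tool [ 0.0823  0.0001 -0.1256]
call 1 [  -0.1    0.6 -140. ] [0. 0. 0.]
call 1 [148.2 171.6  -3.5] [ 0.002 -0.     0.269]
call 2 [188.4 126.1  -3.8] [ 0.002 -0.     0.269]
```

```bash
python3 - <<'E'
from h import *
s=readout.read_state();R,t=s["tool_rot"],s["tcp_pos"];a=t+[0,0,.06]
plan(a,R);plan([.511,.150,.135],frame(84.7),a,R)
E
```

```text
call 1 [ -0.1   0.3 -60. ] [0. 0. 0.]
call 1 [176.7 130.4 -21.2] [ 0.002 -0.     0.269]
call 2 [205.   78.8 -21.5] [ 0.002 -0.     0.269]
```

>>> drive_tool --pt "0 0 -8 0 0 0" --pt "0 0 -22 0 0 0" --pt "0 0 -38 0 0 0" --pt "0 0 -52 0 0 0" --pt "0 0 -60 0 0 0" --grip_force 60

```text
time_s: 4.85
tcp_pos: [0.428, -0.2814, 0.0933]
tool_rot: [[-0.43, 0.903, 0.006], [0.903, 0.43, 0.0], [-0.002, 0.005, -1.0]]
wrist_force: [0.6, 0.1, -2.6]
gripper_width: 0.129
grasp_force: 61.3
```

>>> drive_tool --pt "25 18 -3 0 0 0.04" --pt "60 44 -7 0 0 0.09" --pt "98 72 -12 0 0 0.15" --pt "137 101 -16 0 0 0.21" --pt "177 130 -21 0.002 0 0.269"

```text
time_s: 5.35
tcp_pos: [0.4684, -0.0638, 0.1134]
tool_rot: [[-0.172, 0.985, 0.002], [0.985, 0.172, 0.001], [0.0, 0.002, -1.0]]
wrist_force: [1.1, 0.3, -1.6]
gripper_width: 0.129
grasp_force: 61.2
```

>>> drive_tool --pt "45 17 -5 0 0 0.06" --pt "90 35 -9 0 0 0.12" --pt "135 52 -14 0 0 0.18" --pt "175 67 -18 0 0 0.23" --pt "205 79 -21 0.002 0 0.269"

```text
time_s: 5.85
tcp_pos: [0.5101, 0.1539, 0.135]
tool_rot: [[0.092, 0.996, 0.001], [0.996, -0.092, 0.002], [0.002, 0.0, -1.0]]
wrist_force: [0.5, -0.5, -2.0]
gripper_width: 0.133
grasp_force: 61.2
```

>>> drive_tool --pt "0 0 0 0 0 0" --pt "0 0 0 0 0 0" --pt "0 0 0 0 0 0" --pt "0 0 0 0 0 0" --pt "0 0 0 0 0 0"

```text
time_s: 6.35
tcp_pos: [0.5102, 0.149, 0.134]
tool_rot: [[0.095, 0.995, -0.001], [0.995, -0.095, 0.0], [0.0, -0.001, -1.0]]
wrist_force: [0.4, 0.5, -0.6]
gripper_width: 0.125
grasp_force: 61.2
```

```bash
python3 - <<'E'
from h import *
p=imaging.camera_params("wrist");im=imaging.capture("wrist");s=readout.read_state()
cv2.imwrite("pics/w4.png",im);np.save("w4.npy",p,allow_pickle=True);print(s["time_s"],s["tcp_pos"],s["wrist_force"])
th=np.radians(-5.3);y=np.array([-np.sin(th),np.cos(th),0])
for d in(45,-45):print(proj(p,np.array([.61,.134,.072])+y*d/1000),proj(p,np.array([.61,.134,.05])+y*d/1000))
E
```

```text
6.4 [0.5103 0.1492 0.134 ] [-0.1698 -0.7822 -2.1438]
[[510.0587 204.9238]] [[491.5115 196.7149]]
[[486.1738 348.0801]] [[471.8823 328.4121]]
```

View pics/w4.png

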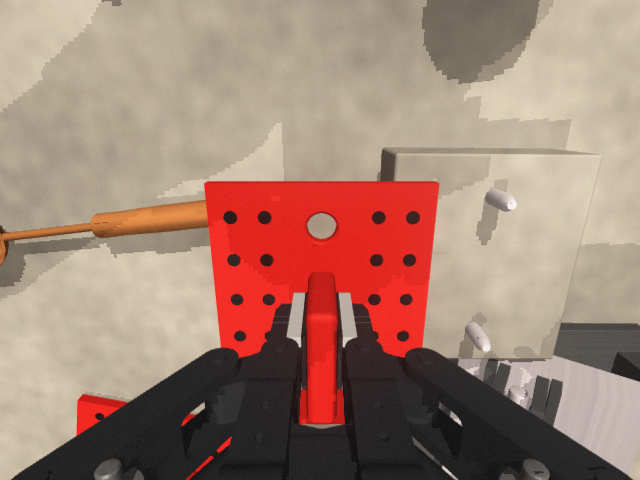

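Both pins are visible beside the held panel, with tips at about (511,204) and (486,347). They agree with the predictions (510,205) and (486,348). The panel hole is at (322,226). I'll refine numerically.

```bash
python3 - <<'E'
from h import *
p=np.load("w4.npy",allow_pickle=True).item();im=cv2.imread("pics/w4.png");s=readout.read_state()
R,t=s["tool_rot"],s["tcp_pos"];E=[]
for x0,y0,x1,y1 in((478,180,525,218),(458,312,500,358)):
    a=im[y0:y1,x0:x1].astype(int);m=(((a.max(2)-a.min(2))<22)&(a.sum(2)>430)).astype(np.uint8)
    n,l,st,ce=cv2.connectedComponentsWithStats(m);k=1+st[1:,4].argmax()
    pts=np.argwhere(l==k)[:,::-1]+[x0,y0];c=pts.mean(0);v=np.linalg.svd(pts-c,full_matrices=False)[2][0]
    v*=np.sign(v[0]);q=(pts-c)@v;w=(pts-c)@[-v[1],v[0]]
    b,tp=c+v*q.min(),c+v*q.max();print(st[k],"base",b,"tip",tp,"w",np.ptp(w))
    # tip end: tip disc radius ~3 mm so centre is ~4px in from the end
    tc=c+v*(q.max()-4);bc=c+v*(q.min()+5)
    W=onz(p,[tc,],.071)[0];E.append(W);print(W,onz(p,bc,.05)[0])
a=im[205:248,298:346].astype(int);m=((a[...,2]-a[...,1])<60).astype(np.uint8)
n,l,st,ce=cv2.connectedComponentsWithStats(m);k=1+st[1:,4].argmax();h=ce[k]+[298,205]
zt=t[2]-.0318+.006;H=onz(p,h,zt)[0];print("hole",h,st[k],H,(H-t)@R*1000)
d=E[0]-E[1];ang=np.degrees(np.arctan2(d[1],d[0]));print(np.linalg.norm(d),ang,np.degrees(np.arctan2(R[1,0],R[0,0])))
mid=(E[0]+E[1])/2;C=H-R[:,0]*.045;print("mid",mid,"panel c",C,"delta tool mm",R.T@(mid-C)*1000)
E
```

```text
[ 11   9  28  21 241] base [490.2745 189.0825] tip [515.6838 205.9712] w 13.599353937588377
[0.6159 0.1791 0.071 ] [0.6157 0.1816 0.05  ]
[ 10  11  23  28 274] base [470.3331 322.4452] tip [488.4822 349.6787] w 11.648193170265634
[0.6063 0.0897 0.071 ] [0.6066 0.0905 0.05  ]
hole [321.2407 225.2885] [  9   8  29  26 565] [0.5132 0.1875 0.1082] [38.3542 -0.6712 25.8216]
0.08987375334606595 83.9006694272185 84.57342574221818
mid [0.6111 0.1344 0.071 ] panel c [0.509  0.1427 0.1082] delta tool mm [  1.3472 102.465   37.1667]
```

>>> drive_tool --pt "0 12 0 0 0 0" --pt "1 38 0 0 0 0.006" --pt "1.3 68 0 0 0 0.012" --pt "1.3 92 0 0 0 0.012" --pt "1.3 102.5 0 0 0 0.012"

```text
time_s: 6.9
tcp_pos: [0.6153, 0.1408, 0.1339]
tool_rot: [[0.107, 0.994, 0.001], [0.994, -0.107, 0.001], [0.001, 0.001, -1.0]]
wrist_force: [-0.4, -0.8, -2.9]
gripper_width: 0.131
grasp_force: 61.2
```

>>> drive_tool --pt "0 0 0 0 0 0" --pt "0 0 5 0 0 0" --pt "0 0 12 0 0 0" --pt "0 0 20 0 0 0" --pt "0 0 25 0 0 0"

```text
time_s: 7.4
tcp_pos: [0.6113, 0.1421, 0.1079]
tool_rot: [[0.104, 0.995, -0.002], [0.995, -0.104, 0.0], [0.0, -0.002, -1.0]]
wrist_force: [-0.6, -0.2, -2.0]
gripper_width: 0.13
grasp_force: 61.3
```

>>> drive_tool --pt "0 0 2 0 0 0" --pt "0 0 5 0 0 0" --pt "0 0 8 0 0 0" --pt "0 0 10 0 0 0" --pt "0 0 10 0 0 0"

```text
time_s: 7.9
tcp_pos: [0.6123, 0.1421, 0.0988]
tool_rot: [[0.105, 0.994, -0.001], [0.994, -0.105, 0.001], [0.001, -0.001, -1.0]]
wrist_force: [0.3, 0.8, -1.7]
gripper_width: 0.135
grasp_force: 61.3
```

```bash
python3 - <<'E'
from h import *
for i in range(2):
    im=imaging.capture("wrist");s=readout.read_state();print(s["time_s"],s["tcp_pos"],s["wrist_force"],s["torque"],np.degrees(np.arctan2(s["tool_rot"][1,0],s["tool_rot"][0,0])))
cv2.imwrite("pics/w5.png",im);np.save("w5.npy",imaging.camera_params("wrist"),allow_pickle=True)
E
```

```text
7.95 [0.6124 0.1421 0.099 ] [ 0.4766  0.2049 -2.0366] [ 0.0128  0.0411 -0.0036] 83.97912210274505
8.0 [0.6125 0.1422 0.0991] [ 0.3954 -0.1219 -2.4754] [-0.0243  0.0183  0.0403] 83.98061211010501
```

>>> drive_tool --pt "0 0 2 0 0 0" --pt "0 0 5 0 0 0" --pt "0 0 8 0 0 0" --pt "0 0 10 0 0 0" --pt "0 0 10 0 0 0"

```text
time_s: 8.5
tcp_pos: [0.6121, 0.142, 0.0885]
tool_rot: [[0.105, 0.994, -0.001], [0.994, -0.105, 0.001], [0.001, -0.001, -1.0]]
wrist_force: [0.9, -0.7, -1.6]
gripper_width: 0.129
grasp_force: 61.3
```

>>> drive_tool --pt "0 0 1.5 0 0 0" --pt "0 0 3 0 0 0" --pt "0 0 4.5 0 0 0" --pt "0 0 5.5 0 0 0" --pt "0 0 5.5 0 0 0"

```text
time_s: 9.0
tcp_pos: [0.6123, 0.1421, 0.0833]
tool_rot: [[0.105, 0.994, -0.001], [0.994, -0.105, 0.001], [0.001, -0.001, -1.0]]
wrist_force: [-0.3, -0.4, -1.8]
gripper_width: 0.13
grasp_force: 61.3
```

>>> drive_tool --pt "0 0 1 0 0 0" --pt "0 0 1 0 0 0" --pt "0 0 1 0 0 0" --pt "0 0 1 0 0 0" --pt "0 0 1 0 0 0" --gripper -0.2

```text
time_s: 9.5
tcp_pos: [0.6125, 0.1421, 0.0827]
tool_rot: [[0.105, 0.994, -0.0], [0.994, -0.105, 0.001], [0.001, -0.0, -1.0]]
wrist_force: [-0.0, 0.7, 0.2]
gripper_width: 0.403
grasp_force: 0.0
```

>>> drive_tool --pt "0 0 -8 0 0 0" --pt "0 0 -25 0 0 0" --pt "0 0 -50 0 0 0" --pt "0 0 -75 0 0 0" --pt "0 0 -90 0 0 0"

```text
time_s: 10.0
tcp_pos: [0.6136, 0.1426, 0.1762]
tool_rot: [[0.105, 0.994, 0.004], [0.994, -0.105, 0.002], [0.002, 0.004, -1.0]]
wrist_force: [0.9, -0.2, 0.1]
gripper_width: 0.397
grasp_force: 0.0
```

>>> drive_tool --pt "0 0 0 0 0 0" --pt "0 0 0 0 0 0" --pt "0 0 0 0 0 0" --pt "0 0 0 0 0 0" --pt "0 0 0 0 0 0"

```text
time_s: 10.5
tcp_pos: [0.612, 0.142, 0.1715]
tool_rot: [[0.105, 0.994, -0.002], [0.994, -0.105, 0.001], [0.0, -0.002, -1.0]]
wrist_force: [-0.1, -0.2, -0.4]
gripper_width: 0.399
grasp_force: 0.0
```

```bash
python3 - <<'E'
from h import *
p=imaging.camera_params("wrist");im=imaging.capture("wrist");s=readout.read_state()
cv2.imwrite("pics/w6.png",im);np.save("w6.npy",p,allow_pickle=True);print(s["time_s"],s["tcp_pos"],s["wrist_force"],s["q"])
m=red(im);cs,_=cv2.findContours(m,cv2.RETR_EXTERNAL,cv2.CHAIN_APPROX_NONE)
for c in cs:
    if cv2.contourArea(c)>2000:
        print(cv2.approxPolyDP(c,4,True)[:,0].tolist()); print(cv2.minAreaRect((onz(p,c[:,0],.056)[:,:2]*1000).astype(np.float32)))
cv2.imwrite("pics/w6top.png",imaging.capture("top"))
E
```

```text
10.55 [0.6121 0.142  0.1717] [-0.7974  0.8657 -0.1599] [ 0.0021  0.5534 -0.3856  1.7006  0.2462  0.9371 -0.5833]
[[8, 473], [15, 473], [119, 391], [10, 371], [0, 376]]
((348.7737731933594, 18.945281982421875), (149.16607666015625, 72.3307876586914), 33.132320404052734)
[[248, 160], [257, 305], [263, 303], [265, 288], [271, 287], [272, 293], [282, 295], [284, 330], [359, 330], [362, 293], [377, 288], [380, 304], [388, 304], [397, 161]]
((610.93505859375, 134.67359924316406), (130.52760314941406, 99.98168182373047), 83.88818359375)
```

View pics/w6.png

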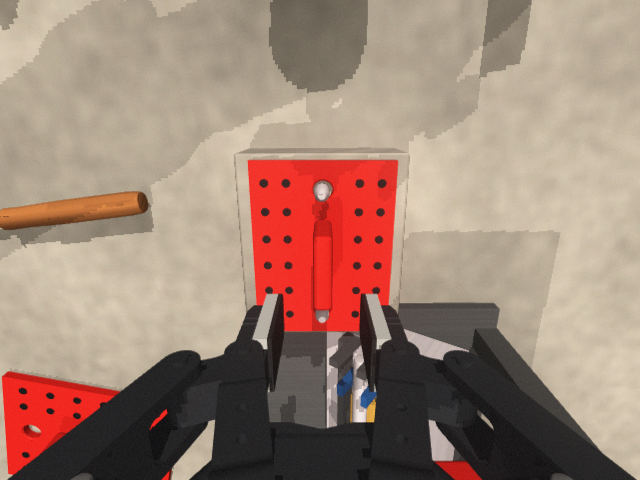

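The picture shows the panel flat on the plinth with both pins through its holes at (322,190) and (322,317). The fitted centre is (0.6109, 0.1347), yaw -6.1°. Next is the bolt handle.

```bash
cat >> h.py <<'E'
YAW=np.radians(-6.0);RX=np.array([np.cos(YAW),np.sin(YAW),0]);RY=np.array([-np.sin(YAW),np.cos(YAW),0]);RZ=np.array([0,0,1.])
SEAT=np.array([.611,.1345,.05]);ORG=SEAT-.095*RY-.05*RZ;RR=np.c_[RX,RY,RZ]
def rack(X): return (np.asarray(X)-ORG)@RR*1000
def lean(deg):
    a=np.radians(deg);z=np.sin(a)*RX-np.cos(a)*RZ;return np.c_[np.cross(RY,z),RY,z]
OFF=-lean(35)[:,2]
def yel(im,box=None):
    h=cv2.cvtColor(im,cv2.COLOR_BGR2HSV);m=((abs(h[...,0].astype(int)-28)<5)&(h[...,1]>150)&(h[...,2]>60)).astype(np.uint8)
    n,l,st,ce=cv2.connectedComponentsWithStats(m);k=1+st[1:,4].argmax();return (l==k),st[k],ce[k]
E
python3 - <<'E'
from h import *
p=np.load("w1.npy",allow_pickle=True).item();pt=imaging.camera_params("top")
m1,s1,c1=yel(cv2.imread("pics/w1.png"));m2,s2,c2=yel(cv2.imread("pics/top0.png"));print(s1,c1,s2,c2)
X,e=tri(p,c1,pt,c2);print(X,e,rack(X))
for m in(m1,m2):
    c=cv2.findContours(m.astype(np.uint8),cv2.RETR_EXTERNAL,cv2.CHAIN_APPROX_NONE)[0][0];print(cv2.approxPolyDP(c,1.5,True)[:,0].tolist())
# front upper-left corner of shelf in w1
print("shelf front corner if z=.22",rack(onz(p,[425,300],.22)),"top0",rack(onz(pt,[[321.5,178.5],[393.5,193.5]],.22)))
S=X+.10*OFF
s=readout.read_state();W=np.array([.50,.12,.22])
plan(W,s["tool_rot"]);print(S);plan(S,lean(35),W,s["tool_rot"])
E
```

```text
[346 331  33  34 671] [363.1565 347.8808] [353 204   5   8  22] [354.8182 207.1364]
[ 0.5967 -0.0592  0.0952] 0.002625956946420922 [  5.9936 -99.0885  95.2077]
[[370, 331], [349, 345], [346, 350], [348, 355], [362, 364], [374, 355], [378, 348], [375, 334]]
[[357, 204], [353, 206], [353, 211], [354, 206], [356, 210], [355, 206]]
shelf front corner if z=.22 [[ -2.7356  32.2586 220.    ]] top0 [[  28.934     0.2879  220.    ]
 [  15.607  -187.36    220.    ]]
call 1 [ -33.6 -109.3  -48. ] [-0. -0.  0.]
[ 0.5396 -0.0532  0.1771]
call 1 [-56.   19.2  14.2] [-0.16  -0.16  -0.506]
call 2 [-54.6 -12.6  23.9] [-0.16  -0.16  -0.506]
call 3 [-36.6 -40.5  27. ] [-0.16  -0.16  -0.506]
```

>>> drive_tool --pt "-6 -18 -8 0 0 0" --pt "-16 -48 -20 0 0 0" --pt "-26 -78 -34 0 0 0" --pt "-32 -100 -44 0 0 0" --pt "-34 -109 -48 0 0 0"

```text
time_s: 11.1
tcp_pos: [0.4991, 0.1194, 0.2214]
tool_rot: [[0.105, 0.995, 0.0], [0.995, -0.105, 0.0], [0.0, 0.0, -1.0]]
wrist_force: [0.3, 0.5, 0.9]
gripper_width: 0.401
grasp_force: 0.0
```

>>> drive_tool --pt "-8 3 2 -0.02 -0.02 -0.08" --pt "-20 7 5 -0.055 -0.055 -0.18" --pt "-32 11 8 -0.09 -0.09 -0.29" --pt "-44 15 11 -0.13 -0.13 -0.4" --pt "-56 19 14 -0.16 -0.16 -0.506"

```text
time_s: 11.6
tcp_pos: [0.5142, 0.0622, 0.2062]
tool_rot: [[-0.38, 0.907, 0.18], [0.905, 0.405, -0.131], [-0.192, 0.113, -0.975]]
wrist_force: [-0.1, -0.4, -0.1]
gripper_width: 0.406
grasp_force: 0.0
```

>>> drive_tool --pt "-11 -3 5 -0.03 -0.03 -0.1" --pt "-22 -5 10 -0.065 -0.065 -0.2" --pt "-33 -8 14 -0.1 -0.1 -0.3" --pt "-44 -10 19 -0.13 -0.13 -0.4" --pt "-55 -13 24 -0.16 -0.16 -0.506"

```text
time_s: 12.1
tcp_pos: [0.5274, 0.0039, 0.1919]
tool_rot: [[-0.718, 0.576, 0.392], [0.567, 0.81, -0.152], [-0.405, 0.113, -0.907]]
wrist_force: [0.2, 0.2, 1.0]
gripper_width: 0.397
grasp_force: 0.0
```

>>> drive_tool --pt "-9 -10 7 -0.04 -0.04 -0.12" --pt "-18 -20 14 -0.08 -0.08 -0.24" --pt "-26 -29 20 -0.11 -0.11 -0.36" --pt "-33 -37 25 -0.14 -0.14 -0.45" --pt "-37 -40.5 27 -0.16 -0.16 -0.506"

```text
time_s: 12.6
tcp_pos: [0.54, -0.0527, 0.1776]
tool_rot: [[-0.816, 0.125, 0.564], [0.105, 0.992, -0.067], [-0.568, 0.005, -0.823]]
wrist_force: [0.6, -0.2, -0.6]
gripper_width: 0.402
grasp_force: 0.0
```

>>> drive_tool --pt "0 0 0 0 0 0" --pt "0 0 0 0 0 0" --pt "0 0 0 0 0 0" --pt "0 0 0 0 0 0" --pt "0 0 0 0 0 0"

```text
time_s: 13.1
tcp_pos: [0.5401, -0.0515, 0.1784]
tool_rot: [[-0.815, 0.126, 0.565], [0.107, 0.992, -0.067], [-0.569, 0.006, -0.822]]
wrist_force: [-0.6, -1.3, 0.2]
gripper_width: 0.398
grasp_force: 0.0
```

```bash
python3 - <<'E'
from h import *
p=imaging.camera_params("wrist");im=imaging.capture("wrist");s=readout.read_state()
cv2.imwrite("pics/w7.png",im);np.save("w7.npy",p,allow_pickle=True);print(s["time_s"],s["tcp_pos"],s["wrist_force"],s["q"])
print(s["tool_rot"],"\n",lean(35))
m,st,c=yel(im);print(st,c)
k=cv2.findContours(m.astype(np.uint8),cv2.RETR_EXTERNAL,cv2.CHAIN_APPROX_NONE)[0][0];print(cv2.approxPolyDP(k,2.5,True)[:,0].tolist())
p1=np.load("w1.npy",allow_pickle=True).item();X,e=tri(p1,[363.2,347.9],p,c);print(X,e,rack(X))
h=cv2.cvtColor(im,cv2.COLOR_BGR2HSV)
x,y,w,hh=st[:4]
print((h[y-2:y+hh+2:3,x-2:x+w+2:3,2]))
E
```

```text
13.15 [ 0.54   -0.0516  0.1783] [-0.2363 -1.065  -0.8307] [ 0.3473  0.2427 -0.3839  2.3192  1.6312  0.1566 -0.1392]
[[-0.8155  0.1264  0.5648]
 [ 0.1073  0.992  -0.0671]
 [-0.5687  0.0059 -0.8225]] 
 [[-0.8147  0.1045  0.5704]
 [ 0.0856  0.9945 -0.06  ]
 [-0.5736  0.     -0.8192]]
[311 235  20  49 651] [320.5438 263.0783]
[[329, 235], [328, 245], [311, 247], [314, 283], [328, 282]]
[ 0.5967 -0.0558  0.1054] 0.005450231949529648 [  5.6307 -95.8059 105.3662]
[[217 205 197 197 199 199 209 221]
 [234 200 198 198 196 199 207 240]
 [238 191 197 198 199 199 206 249]
 [227 192 198 200 199 197 209 225]
 [203 197 221 223 226 223 233 240]
 [204 254 255 255 255 255 255 238]
 [ 81 254 255 255 255 255 255 191]
 [ 82 254 255 255 255 255 255 211]
 [236 254 255 255 255 255 255 251]
 [210 253 255 255 255 255 255 252]
 [215 253 255 255 255 255 255 253]
 [208 253 255 255 255 255 255 252]
 [206 252 255 255 255 255 255 254]
 [209 251 255 255 255 255 255 255]
 [202 250 255 255 255 255 255 255]
 [208 247 255 255 255 255 255 255]
 [213 246 255 255 255 255 255 254]
 [209 208 242 242 241 234 235 209]]
```

```bash
python3 - <<'E'
from h import *
p1=np.load("w1.npy",allow_pickle=True).item();p7=np.load("w7.npy",allow_pickle=True).item()
UP=-lean(35)[:,0] # up-slope
o,d=ray(p7,[320.5,265.0]);d=d[0]
s=readout.read_state()
for D in(.205,.215,.225,.235,.245):
    E=o+d*D;c=[E+a*.006*RY+b*.013*UP for a,b in((-1,-1),(-1,1),(1,1),(1,-1))]
    q=proj(p1,c+[c[2]-.044*OFF,c[3]-.044*OFF]);w=proj(p7,c)
    print(D,rack(E),"tool",s["tool_rot"].T@(E-s["tcp_pos"])*1000,"w1:",np.round(q,0).tolist(),"w7",np.round(w,0).tolist())
E
```

```text
0.205 [-17.2659 -97.3019 123.9178] tool [ 3.0405  0.6593 64.0324] w1: [[334.0, 355.0], [353.0, 368.0], [357.0, 359.0], [337.0, 346.0], [374.0, 345.0], [356.0, 333.0]] w7 [[309.0, 244.0], [311.0, 286.0], [331.0, 285.0], [331.0, 243.0]]
0.215 [ -8.85   -97.4821 118.4731] tool [-0.7869  0.6323 73.2982] w1: [[341.0, 354.0], [360.0, 367.0], [364.0, 358.0], [344.0, 345.0], [380.0, 344.0], [362.0, 332.0]] w7 [[310.0, 245.0], [311.0, 285.0], [331.0, 284.0], [330.0, 244.0]]
0.225 [ -0.4341 -97.6624 113.0284] tool [-4.6144  0.6053 82.5639] w1: [[348.0, 353.0], [367.0, 365.0], [370.0, 357.0], [351.0, 344.0], [386.0, 343.0], [368.0, 332.0]] w7 [[310.0, 246.0], [312.0, 284.0], [330.0, 284.0], [330.0, 245.0]]
0.235 [  7.9818 -97.8427 107.5837] tool [-8.4418  0.5784 91.8297] w1: [[354.0, 352.0], [373.0, 364.0], [377.0, 355.0], [357.0, 343.0], [392.0, 342.0], [374.0, 331.0]] w7 [[311.0, 247.0], [312.0, 283.0], [330.0, 283.0], [329.0, 246.0]]
0.245 [ 16.3977 -98.0229 102.139 ] tool [-12.2693   0.5514 101.0954] w1: [[361.0, 351.0], [380.0, 363.0], [383.0, 354.0], [364.0, 342.0], [397.0, 341.0], [379.0, 330.0]] w7 [[311.0, 247.0], [312.0, 282.0], [330.0, 282.0], [329.0, 247.0]]
```

```bash
python3 - <<'E'
from h import *
p7=np.load("w7.npy",allow_pickle=True).item();o,d=ray(p7,[320.5,265.0]);E=o+d[0]*.221
R=lean(32);z=R[:,2];s=readout.read_state()
A=E-.025*z;T=E+.013*z;print(s["tcp_pos"],E,A,T,rack(E));np.save("E.npy",E)
plan(A,R);plan(T,R,A,R)
E
```

```text
[ 0.54   -0.0516  0.1783] [ 0.5871 -0.0566  0.1152] [ 0.5739 -0.0553  0.1364] [ 0.5939 -0.0574  0.1042] [ -3.8005 -97.5903 115.2063]
call 1 [-4.2  0.4 53.9] [-0.007  0.047 -0.022]
call 1 [-0.  0. 38.] [ 0. -0. -0.]
```

>>> drive_tool --pt "-1 0 10 -0.001 0.01 -0.005" --pt "-2 0 25 -0.003 0.025 -0.01" --pt "-3 0 40 -0.005 0.04 -0.016" --pt "-4 0.4 50 -0.007 0.047 -0.022" --pt "-4.2 0.4 54 -0.007 0.047 -0.022"

```text
time_s: 13.65
tcp_pos: [0.5745, -0.0562, 0.1349]
tool_rot: [[-0.844, 0.105, 0.525], [0.089, 0.994, -0.056], [-0.528, -0.0, -0.849]]
wrist_force: [0.6, 0.9, 0.4]
gripper_width: 0.397
grasp_force: 0.0
```

>>> drive_tool --pt "0 0 0 0 0 0" --pt "0 0 0 0 0 0" --pt "0 0 0 0 0 0" --pt "0 0 0 0 0 0" --pt "0 0 0 0 0 0"

```text
time_s: 14.15
tcp_pos: [0.5737, -0.0562, 0.1364]
tool_rot: [[-0.844, 0.105, 0.527], [0.089, 0.994, -0.056], [-0.53, -0.001, -0.848]]
wrist_force: [0.3, 0.6, -0.6]
gripper_width: 0.4
grasp_force: 0.0
```

```bash
python3 - <<'E'
from h import *
p=imaging.camera_params("wrist");im=imaging.capture("wrist");s=readout.read_state()
cv2.imwrite("pics/w8.png",im);np.save("w8.npy",p,allow_pickle=True);print(s["time_s"],s["tcp_pos"],s["wrist_force"],s["q"],"\n",s["tool_rot"]-lean(32))
m,st,c=yel(im);print(st,c);k=cv2.findContours(m.astype(np.uint8),cv2.RETR_EXTERNAL,cv2.CHAIN_APPROX_NONE)[0][0];print(cv2.approxPolyDP(k,2.5,True)[:,0].tolist())
E=np.load("E.npy");UP=-lean(35)[:,0];print(proj(p,[E]+[E+a*.006*RY+b*.013*UP for a,b in((-1,-1),(-1,1),(1,1),(1,-1))]))
R,t=s["tool_rot"],s["tcp_pos"];print((E-t)@R*1000, proj(p,[t+R[:,2]*.02]))
E
```

```text
14.2 [ 0.5737 -0.0562  0.1364] [-0.1979 -0.087  -0.7784] [ 0.3456  0.3842 -0.3785  2.2394  1.6886  0.1796 -0.1412] 
 [[-0.0001  0.0009 -0.0004]
 [ 0.0004 -0.0001 -0.001 ]
 [ 0.0003 -0.0007 -0.0002]]
[ 309  277   25   50 1070] [321.2243 300.3692]
[[311, 278], [310, 324], [330, 326], [333, 322], [328, 318], [333, 319], [330, 313], [333, 309], [333, 281], [325, 277]]
[[321.2668 302.7828]
 [308.3188 277.09  ]
 [308.877  327.4512]
 [333.6987 327.4515]
 [334.1735 277.0853]]
[-0.107   1.0322 25.0063] [[319.0201 307.831 ]]
```

>>> drive_tool --pt "0 0.5 6 0 0 0" --pt "0 1 16 0 0 0" --pt "0 1 26 0 0 0" --pt "0 1 34 0 0 0" --pt "0 1 38 0 0 0"

```text
time_s: 14.7
tcp_pos: [0.5939, -0.0574, 0.1034]
tool_rot: [[-0.844, 0.106, 0.526], [0.089, 0.994, -0.056], [-0.529, -0.0, -0.849]]
wrist_force: [-0.2, -0.8, 0.3]
gripper_width: 0.397
grasp_force: 0.0
```

>>> drive_tool --pt "0 0 0 0 0 0" --pt "0 0 0 0 0 0" --pt "0 0 0 0 0 0" --pt "0 0 0 0 0 0" --pt "0 0 0 0 0 0" --gripper -1 --grip_force 60

```text
time_s: 15.2
tcp_pos: [0.5936, -0.0574, 0.1039]
tool_rot: [[-0.844, 0.105, 0.526], [0.089, 0.994, -0.056], [-0.529, -0.001, -0.849]]
wrist_force: [-1.4, -0.1, -1.9]
gripper_width: 0.133
grasp_force: 58.9
```

```bash
python3 - <<'E'
from h import *
s=readout.read_state();print(s["time_s"],s["tcp_pos"],s["wrist_force"],s["torque"],s["gripper_width"],s["grasp_force"],s["q"]);print((np.load("E.npy")-s["tcp_pos"])@s["tool_rot"])
E
```

```text
15.2 [ 0.5936 -0.0574  0.1039] [-1.3856 -0.1475 -1.8914] [-0.0153  0.7344  0.0658] 0.13271402574526675 58.86370897293091 [ 0.406   0.4955 -0.4559  2.2018  1.9058  0.2499 -0.3214]
[-0.0004  0.0001 -0.013 ]
```

>>> drive_tool --pt "0.1 0 -2.5 0 0 0" --pt "0.3 0 -5 0 0 0" --pt "0.4 0 -8 0 0 0" --pt "0.6 0 -11 0 0 0" --pt "0.6 0 -11 0 0 0"

```text
time_s: 15.7
tcp_pos: [0.5872, -0.0567, 0.1131]
tool_rot: [[-0.844, 0.105, 0.526], [0.089, 0.994, -0.056], [-0.529, -0.001, -0.848]]
wrist_force: [0.7, -0.6, -5.1]
gripper_width: 0.126
grasp_force: 58.3
```

>>> drive_tool --pt "0 1 0 0 0 0" --pt "0 3 0 0 0 0" --pt "0 6 0 0 0 0" --pt "0 10 0 0 0 0" --pt "0 14 0 0 0 0"

```text
time_s: 16.2
tcp_pos: [0.5889, -0.0425, 0.1127]
tool_rot: [[-0.844, 0.106, 0.526], [0.089, 0.994, -0.056], [-0.529, -0.001, -0.849]]
wrist_force: [0.8, -2.5, -4.8]
gripper_width: 0.13
grasp_force: 58.4
```

```bash
python3 - <<'E'
from h import *
im=imaging.capture("wrist");s=readout.read_state();R=s["tool_rot"];print(s["time_s"],s["tcp_pos"],s["wrist_force"],s["torque"],s["gripper_width"])
d=s["tcp_pos"]-np.array([.5936,-.0574,.1039]);print("lift",d@OFF*1000,"travel",d@RY*1000,"F rack",s["wrist_force"]@RR,"Foff",s["wrist_force"]@OFF)
m,st,c=yel(im);print(st,c)
E
```

```text
16.25 [ 0.589  -0.0414  0.1128] [ 1.4234 -1.6744 -5.1976] [-0.1547  0.8986 -0.1026] 0.1314513917826503
lift 10.834282793798565 travel 15.418572909999638 F rack [ 1.5907 -1.5165 -5.1976] Foff -5.1699890773985935
[ 306  321   31   62 1798] [321.2625 351.9277]
```

>>> drive_tool --pt "0 5 0 0 0 0" --pt "0 13 0 0 0 0" --pt "0 22 0 0 0 0" --pt "0 30 0 0 0 0" --pt "0 36 0 0 0 0"

```text
time_s: 16.75
tcp_pos: [0.5927, -0.0057, 0.1127]
tool_rot: [[-0.844, 0.105, 0.526], [0.089, 0.995, -0.056], [-0.529, -0.0, -0.849]]
wrist_force: [-0.5, -2.6, -4.9]
gripper_width: 0.131
grasp_force: 58.5
```

>>> drive_tool --pt "0 1 0 0 0 0" --pt "0 2 0 0 0 0" --pt "0 3 0 0 0 0" --pt "0 4 0 0 0 0" --pt "0 5 0 0 0 0"

```text
time_s: 17.25
tcp_pos: [0.5931, -0.0023, 0.1127]
tool_rot: [[-0.844, 0.106, 0.526], [0.089, 0.994, -0.057], [-0.529, -0.001, -0.849]]
wrist_force: [-0.3, -2.5, -5.9]
gripper_width: 0.132
grasp_force: 58.4
```

```bash
cat > chk.py <<'E'
from h import *
im=imaging.capture("wrist");s=readout.read_state();R=s["tool_rot"]
d=s["tcp_pos"]-np.array([.5936,-.0574,.1039]);print(s["time_s"],"lift",d@OFF*1000,"travel",d@RY*1000,"F rack",s["wrist_force"]@RR,"Foff",s["wrist_force"]@OFF,s["torque"],s["q"])
m,st,c=yel(im);print(st,c)
E
python3 chk.py
```

```text
17.3 lift 10.782584861819858 travel 55.00566640986945 F rack [-0.7587 -0.5621 -6.01  ] Foff -4.487987129488824 [-0.1478  1.1753 -0.0177] [ 0.29    0.4756 -0.4672  2.2033  1.7651  0.3077 -0.2935]
[ 306  321   31   62 1804] [321.2373 351.811 ]
```

>>> drive_tool --pt "0 1 0 0 0 0" --pt "0 2 0 0 0 0" --pt "0 3 0 0 0 0" --pt "0 4 0 0 0 0" --pt "0 4 0 0 0 0"

```text
time_s: 17.8
tcp_pos: [0.5936, 0.0023, 0.1127]
tool_rot: [[-0.844, 0.105, 0.526], [0.089, 0.994, -0.056], [-0.529, -0.0, -0.849]]
wrist_force: [-0.7, -0.6, -6.2]
gripper_width: 0.128
grasp_force: 58.5
```

```bash
python3 chk.py
```

```text
17.85 lift 10.808146937014214 travel 59.36292370536205 F rack [-0.9748 -0.5593 -6.3581] Foff -4.649073103985529 [-0.1205  1.2444  0.0245] [ 0.2825  0.4768 -0.4695  2.2019  1.7583  0.313  -0.2938]
[ 306  321   31   62 1808] [321.2843 351.7533]
```

>>> drive_tool --pt "0 1 0 0 0 0" --pt "0 2 0 0 0 0" --pt "0 3 0 0 0 0" --pt "0 4 0 0 0 0" --pt "0 4 0 0 0 0"

```text
time_s: 18.35
tcp_pos: [0.594, 0.0063, 0.1127]
tool_rot: [[-0.844, 0.105, 0.526], [0.089, 0.994, -0.056], [-0.529, -0.0, -0.849]]
wrist_force: [-0.9, -1.1, -6.1]
gripper_width: 0.131
grasp_force: 58.5
```

```bash
python3 chk.py
```

```text
18.4 lift 10.791690002165792 travel 63.359056080764006 F rack [-0.4263 -1.0675 -7.139 ] Foff -5.60336643448429 [-0.0296  1.4567  0.005 ] [ 0.2753  0.478  -0.4717  2.2003  1.7515  0.3187 -0.2941]
[ 306  321   31   62 1810] [321.2718 351.6613]
```

>>> drive_tool --pt "0 1 0 0 0 0" --pt "0 2 0 0 0 0" --pt "0 3 0 0 0 0" --pt "0 4 0 0 0 0" --pt "0 4 0 0 0 0"

```text
time_s: 18.9
tcp_pos: [0.5945, 0.0102, 0.1127]
tool_rot: [[-0.844, 0.105, 0.526], [0.089, 0.994, -0.056], [-0.529, -0.0, -0.849]]
wrist_force: [-1.4, -0.7, -5.9]
gripper_width: 0.132
grasp_force: 58.5
```

```bash
python3 chk.py
```

```text
18.95 lift 10.795249607587454 travel 67.33726438319864 F rack [-0.833  -1.1141 -7.0131] Foff -5.266958902246642 [-0.0245  1.5658  0.0563] [ 0.2681  0.4793 -0.4739  2.1988  1.7448  0.3244 -0.2943]
[ 306  320   31   63 1815] [321.276  351.5135]
```

>>> drive_tool --pt "0 1 0 0 0 0" --pt "0 2 0 0 0 0" --pt "0 3 0 0 0 0" --pt "0 4 0 0 0 0" --pt "0 4 0 0 0 0"

```text
time_s: 19.45
tcp_pos: [0.5949, 0.0142, 0.1127]
tool_rot: [[-0.844, 0.105, 0.526], [0.089, 0.994, -0.056], [-0.529, -0.0, -0.849]]
wrist_force: [-2.0, -0.4, -7.4]
gripper_width: 0.128
grasp_force: 58.5
```

```bash
python3 chk.py
```

```text
19.5 lift 10.783124480781648 travel 71.34896824066414 F rack [-2.1754 -0.3189 -7.8323] Foff -5.168098046260381 [-0.0202  1.6454  0.0382] [ 0.261   0.4806 -0.4762  2.1971  1.7381  0.3301 -0.2946]
[ 306  320   31   63 1816] [321.3309 351.6663]
```

>>> drive_tool --pt "0 1 0 0 0 0" --pt "0 2 0 0 0 0" --pt "0 3 0 0 0 0" --pt "0 4 0 0 0 0" --pt "0 4 0 0 0 0"

```text
time_s: 20.0
tcp_pos: [0.5951, 0.0155, 0.1127]
tool_rot: [[-0.844, 0.109, 0.526], [0.091, 0.994, -0.061], [-0.529, -0.004, -0.848]]
wrist_force: [-5.6, -6.0, -5.1]
gripper_width: 0.128
grasp_force: 59.0
```

```bash
python3 chk.py
```

```text
20.05 lift 10.683756909392267 travel 72.77002806126836 F rack [-3.7842 -6.7343 -4.8949] Foff -1.839169875188163 [-0.8011  1.824  -0.3324] [ 0.2549  0.4815 -0.4765  2.196   1.7313  0.3382 -0.2947]
[ 305  320   32   63 1791] [320.9989 351.6086]
```

The bolt struck its stop: measured travel is held at 72.8 mm while the command is about 4 mm further on, and the y force rose. I'll back off 4 mm of command, lower it, then open.

>>> drive_tool --pt "0 -2 0 0 0 0" --pt "0 -4 0 0 0 0" --pt "0 -4 0 0 0 0" --pt "-0.1 -4 2 0 0 0" --pt "-0.2 -4 4 0 0 0"

```text
time_s: 20.55
tcp_pos: [0.5973, 0.0146, 0.1094]
tool_rot: [[-0.844, 0.104, 0.526], [0.088, 0.995, -0.055], [-0.529, 0.0, -0.849]]
wrist_force: [-2.2, 2.1, -7.0]
gripper_width: 0.13
grasp_force: 58.7
```

>>> drive_tool --pt "-0.1 0 2 0 0 0" --pt "-0.2 0 4 0 0 0" --pt "-0.3 0 5.5 0 0 0" --pt "-0.3 0 5.5 0 0 0" --pt "-0.3 0 5.5 0 0 0"

```text
time_s: 21.05
tcp_pos: [0.6003, 0.0135, 0.1049]
tool_rot: [[-0.844, 0.105, 0.526], [0.089, 0.994, -0.056], [-0.529, -0.0, -0.849]]
wrist_force: [-3.1, 1.3, -6.3]
gripper_width: 0.133
grasp_force: 58.8
```

```bash
python3 chk.py
```

```text
21.1 lift 1.2909439557843394 travel 71.14661330979033 F rack [-3.6662  0.9817 -5.8424] Foff -2.6829681846956484 [0.4836 1.7496 0.3512] [ 0.2644  0.505  -0.4788  2.1871  1.7757  0.3393 -0.3233]
[ 306  320   31   63 1838] [321.4347 351.444 ]
```

>>> drive_tool --pt "0 0 0 0 0 0" --pt "0 0 0 0 0 0" --pt "0 0 0 0 0 0" --pt "0 0 0 0 0 0" --pt "0 0 0 0 0 0" --gripper -0.2

```text
time_s: 21.6
tcp_pos: [0.6009, 0.0131, 0.1055]
tool_rot: [[-0.843, 0.106, 0.527], [0.089, 0.994, -0.057], [-0.53, -0.001, -0.848]]
wrist_force: [-0.1, 0.4, 0.3]
gripper_width: 0.399
grasp_force: 0.0
```

>>> drive_tool --pt "0 0 -5 0 0 0" --pt "0 0 -16 0 0 0" --pt "0 0 -32 0 0 0" --pt "0 0 -46 0 0 0" --pt "0 0 -52 0 0 0"

```text
time_s: 22.1
tcp_pos: [0.5728, 0.0165, 0.1506]
tool_rot: [[-0.843, 0.105, 0.528], [0.089, 0.994, -0.056], [-0.531, -0.001, -0.848]]
wrist_force: [-0.2, 0.2, 0.9]
gripper_width: 0.397
grasp_force: 0.0
```

>>> drive_tool --pt "0 0 -12 0 0 0" --pt "0 0 -26 0 0 0" --pt "0 0 -36 0 0 0" --pt "0 0 -40 0 0 0" --pt "0 0 -40 0 0 0"

```text
time_s: 22.6
tcp_pos: [0.5521, 0.0184, 0.1838]
tool_rot: [[-0.843, 0.106, 0.527], [0.089, 0.994, -0.057], [-0.53, -0.001, -0.848]]
wrist_force: [-0.5, 0.4, -0.8]
gripper_width: 0.398
grasp_force: 0.0
```

>>> drive_tool --pt "0 0 0 0 0 0" --pt "0 0 0 0 0 0" --pt "0 0 0 0 0 0" --pt "0 0 0 0 0 0" --pt "0 0 0 0 0 0"

```text
time_s: 23.1
tcp_pos: [0.5519, 0.0185, 0.1828]
tool_rot: [[-0.844, 0.105, 0.526], [0.089, 0.994, -0.056], [-0.529, -0.001, -0.849]]
wrist_force: [-0.6, 0.5, 0.0]
gripper_width: 0.399
grasp_force: 0.0
```

```bash
python3 - <<'E'
from h import *
p=imaging.camera_params("wrist");im=imaging.capture("wrist");s=readout.read_state();cv2.imwrite("pics/w9.png",im)
print(s["time_s"],s["tcp_pos"],s["wrist_force"])
m,st,c=yel(im);print(st,c);k=cv2.findContours(m.astype(np.uint8),cv2.RETR_EXTERNAL,cv2.CHAIN_APPROX_NONE)[0][0];print(cv2.approxPolyDP(k,2.5,True)[:,0].tolist())
E=np.load("E.npy");UP=-lean(35)[:,0]
for tr,l in((.0715,0),(.0727,0),(.0715,.004),(.0715,.009)):
    Q=E+tr*RY+l*OFF;print(tr,l,proj(p,[Q+a*.006*RY+b*.013*UP for a,b in((-1,-1),(-1,1),(1,1),(1,-1))]).round(1).tolist())
top=imaging.capture("top");cv2.imwrite("pics/t9.png",top);pt=imaging.camera_params("top")
cs,_=cv2.findContours(red(top),cv2.RETR_EXTERNAL,cv2.CHAIN_APPROX_NONE)
for c in cs:
    if cv2.contourArea(c)>400: print(c[:,0].mean(0),cv2.minAreaRect((onz(pt,c[:,0],.056)[:,:2]*1000).astype(np.float32)))
E
```

```text
23.15 [0.552  0.0186 0.1829] [-0.0723 -0.8696 -0.5621]
[312 230  20  49 186] [318.9677 250.5914]
[[329, 230], [329, 240], [312, 242], [314, 278], [314, 244], [329, 243], [331, 250], [327, 251], [330, 252]]
0.0715 0 [[310.5, 240.4], [310.9, 280.2], [329.9, 280.2], [330.2, 240.4]]
0.0727 0 [[312.5, 240.4], [312.8, 280.2], [331.8, 280.2], [332.1, 240.4]]
0.0715 0.004 [[310.3, 242.2], [310.7, 282.6], [330.1, 282.6], [330.3, 242.2]]
0.0715 0.009 [[310.0, 244.5], [310.4, 285.8], [330.3, 285.8], [330.5, 244.5]]
[504.265 338.42 ] ((253.9021759033203, -476.2691650390625), (128.3820343017578, 164.19325256347656), 70.12092590332031)
[288.3257 201.5429] ((609.5278930664062, 133.54832458496094), (129.0184783935547, 98.68807983398438), 83.82559204101562)
[358.2314 164.2521] ((739.3995361328125, -69.4104995727539), (209.17466735839844, 176.0145721435547), 84.09957122802734)
```

```bash
python3 -c "
from bench import sign_off
print(sign_off())"
```

```text
the job is handed in; nothing more can be done
None
```

The panel is hung flat on both pins and let go. The bolt was slid until it struck its stop (about 73 mm from where it was parked) and dropped into the home notch. The job was handed in at about 23 s; no verdict was returned.

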